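# Walk the marble lamp stand back to the rail

### The job

The low marble stand carrying two diyas is too heavy to shove straight back, so creep it to the wooden rail by pushing its two front corners in turn, never pushing harder than 20 newtons and never letting it swing more than about 20 degrees out of square with the rail. Finish by leaning on it with about 15 newtons near its ends until the whole long back edge is pressed home flush against the rail, the two diyas still standing on it where they were. Leave the kumkum box, the incense stand and the lighter undisturbed.

Things in the scene. Friction and masses are not known exactly. Their poses are not given: they have to be found in the camera images.
- stand: low marble stand 110 (x) by 220 (y) mm: 30 mm slab, top 42 mm above the mat, four 24 mm rubber feet at x +-30, y +-55. 2.1 kg +-6%. Its front face is a slick white nylon edging. Slides straight only above 20 N; a push near one end of the front swings it about a point 50 mm from its centre towards the other end at 9 to 12 N. Origin: centre of underside, mat level; +x to its back (rail side), +y to its left end
- stand_back_left (a point): left (+y) end of the stand's long back face, 27 mm above the mat: stand-frame (55, 110, 27) mm
- stand_back_right (a point): right (-y) end of the stand's long back face, 27 mm above the mat: stand-frame (55, -110, 27) mm
- rail: dark wooden rail fixed to the bench, 360 mm long (y), 26 mm thick (x), 45 mm high, its front face lined with hard cork that gives well under 1 mm. Origin: on the cork face (towards the stand), at mid-length, at mat level; +x points through the rail, away from the stand. The bamboo mat under everything has its top at world z = 0.004
- diya_left: green glazed diya (small round open oil lamp), 58 mm across, 21 mm high, standing loose on the stand; origin: centre of its underside
- diya_right: the other diya, same size, standing loose on the stand; origin: centre of its underside
- spot_left (a point): point on the stand's top where the left diya's centre stands: stand-frame (20, 40, 42) mm
- spot_right (a point): point on the stand's top where the right diya's centre stands: stand-frame (20, -40, 42) mm
- kumkum_box: bystander: round steel box with screw-top lid, 68 mm across, 57 mm high; origin: centre of its underside
- incense_stand: bystander: white ceramic incense stand, 76 mm across, 40 mm high, with a thin stick reaching 150 mm; origin: centre of its underside
- lighter: bystander: red press-button lighter lying on the mat, body 85 by 24 by 14 mm along its x, with a 90 mm steel nozzle to +x; origin: underside of the body's centre
Mind the look-alikes: they are no part of the job. What is shaped like the diya_right but white is not meant.

How it is judged:
By the outcome, as a careful person would: the job done as asked, in the order asked, and still so for the second after the job is handed in, with the robot touching nothing.
It also fails if it takes over 72 s, if anything falls off the work surface, if the arm or the gripper's body presses on something with over 40 N, if the wrist force passes 120 N, or if a joint passes its speed limit or range.

### The arm

A 7-joint arm with a two-finger parallel gripper is mounted at the origin on the work surface. World frame = base frame: x ahead of the robot, y to its left, z up, the work surface at z = 0. Lengths are in mm, angles in rad, forces in N, time in s.
With the tool pointing down it reaches from about 400 to 875 mm from the base axis. Payload 4.4 kg.
Tool frame: the origin (TCP) lies midway between the tips of the shut fingers; the grasp point (between the pads) lies 19 mm behind it (ctrl.pinch_z is the distance from the TCP to the grasp point, in mm); z points along the fingers, y is the line along which they close (so a half turn about z gives the same grasp; the last joint's range is limited). The gripper opens to 85 mm and grips with 20 to 120 N. Pads are 22 mm wide; open, the fingers measure 114 mm over their backs; the gripper's body (76 mm by 85 mm) begins 54 mm behind the grasp point. The pads swing forward as they close: fully open they stand 13 mm farther back than shut.
Start: joints at [-0.066, 0.628, 0.038, 1.517, -0.027, 0.996, -0.02], TCP at [650.014, 0.027, 231.313] pointing down, gripper open.
Joint ranges: [-3.06, 3.06], [-0.37, 2.12], [-1.25, 1.32], [0.18, 2.47], [-1.1, 4.24], [0.23, 1.98], [-2.94, 2.94]. Speed limits (rad/s): [2.57, 2.57, 3.14, 3.14, 3.14, 3.14, 3.14].

### API

Orientations are given as [roll, pitch, yaw] about the fixed x, y, z axes, in that order (R = Rz(yaw) Ry(pitch) Rx(roll)).
In Python, from cell import read_state, cams, order, ctrl gives the robot as it stands.
- The arm moves only by the tool move_arm, never from a script. Its argument "targets" is text: rows parted by semicolons, each of 7 numbers parted by spaces: the gripper's target within -1 to 1 (fully open at 1, half-way at 0, shut at -1), then the shift along the tool's x, y, z in cm, then the turn, a rotation vector about the tool's x, y, z in degrees. A call has 1 to 5 rows; each row shifts and turns the commanded pose from where the row before left it, along the tool's axes as they then stand; what a row does not reach is not made up. A row lasts 1/12 s, in which the tool goes at most 41.7 mm and 7.16 degrees, less where a joint would pass 70% of its speed; a pose out of reach is approached as far as the arm can. A call with a gripper value outside its range is refused whole. The fingers move at their own pace and stop on an object; the grip force is fixed at half the most. Time passes only in rows, so rows that do not move let the fingers close. It gives the time, the measured TCP pose, the force, the opening and the grip force at its end, in the units of the state.
- read_state(): the state, without advancing time (a new reading comes with each control period).
- cams.get_image(name): name is "scene" or "side" or "wrist"; returns a dict with "color" (480x640x3 uint8, red, green, blue), "fovy" (degrees; the focal length in pixels is half the picture's height over the tangent of half this angle, whatever the lens; pixels are square), "cx", "cy" (the principal point, pixels), "rvec" (rotation vector, rad) and "tvec" (3), from world to camera coordinates, as OpenCV has them. Camera axes: x right, y down, z forward; pixel columns grow to the right and rows downward; lengths in mm; the calibration is good to about 2 mm. A picture is of the moment at which its call begins. There is no depth.
- order.finish_job(): hands the job in; it is judged then, once.
The state is a dict: "clock": time; "qpos": joint angles; "qd": joint speeds; "tau": joint torques, N m; "eef_pos": TCP position; "tool_rot": TCP orientation; "force": force on the tool from outside, world axes, zero at the start; "torque": the same for the moment, N m; "width": finger opening in mm; "gripper_force": force on a finger pad.
Only numpy, scipy, OpenCV 4.12 (cv2) and the standard library are available. Lean on these libraries where they do the work, as an engineer would, in place of code of your own. Each camera call takes 0.05 s, during which the arm holds its last target. There are 200 camera calls.

## Working session

There is one attempt and no reset: what is moved stays moved. The work goes in short steps, Python scripts to look and compute and a tool call to move; the robot and the scene stay as the last step left them, time stands still between calls to the robot, and variables do not carry over. Pictures are saved under pics/ and viewed, at most 10 in all, crops included, and the job is handed in when it is done.

Besides the shell and the picture viewer there is one more tool, called after ">>>" in YAML: its name, and indented under it one key for each argument. move_arm: Moves the arm, as the interface text tells. Its arguments: {"type":"object","properties":{"targets":{"type":"string"}},"required":["targets"]}

```bash
ls; mkdir -p pics; python3 - <<'E'
from cell import read_state,cams,order,ctrl
import cv2,numpy as np
for n in("scene","side"):
    r=cams.get_image(n); cv2.imwrite(f"pics/{n}0.png",r["color"][:,:,::-1]); print(n,r["fovy"],r["cx"],r["cy"],r["rvec"],r["tvec"])
    np.savez(f"pics/{n}0.npz",**r)
s=read_state();print(s)
E
```

```text
pics
scene 51.519436599118706 312.38011756066476 251.1679930063091 [ 1.30906055  2.34431684 -0.84673836] [ 246.60503376 -257.1808639  1337.7287319 ]
side 45.862482394034565 319.11142727273835 234.1857943896513 [ 2.42267172 -0.38558003  0.13752976] [-464.72324624  140.99419596 1239.31729774]
{'clock': 0.1, 'qpos': array([-0.06575885,  0.62927642,  0.03845873,  1.51824922, -0.02701011,
        0.99628554, -0.02004992]), 'qd': array([-6.07493795e-04, -1.75574748e-03,  1.19712101e-03, -2.60746337e-03,
       -7.22113767e-05, -3.31995678e-04, -3.37782527e-04]), 'tau': array([ 3.65140630e-03, -5.64529252e+01,  1.23032581e+00, -1.93971133e+01,
        1.11524854e-02,  5.46943455e-03, -1.37002465e-05]), 'eef_pos': array([ 6.49452838e+02, -9.45751401e-04,  2.30472527e+02]), 'tool_rot': array([-3.13989252e+00,  1.76551190e-05,  1.57068889e+00]), 'force': array([-0.0324904 ,  0.34156969, -0.0032131 ]), 'torque': array([-0.01776242,  0.00655816,  0.02246434]), 'gripper_force': 0.0, 'width': 84.98555911575401}
```

View pics/scene0.png

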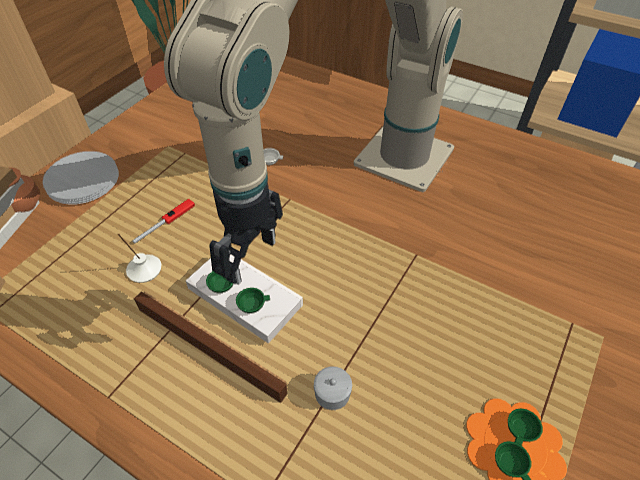

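View pics/side0.png

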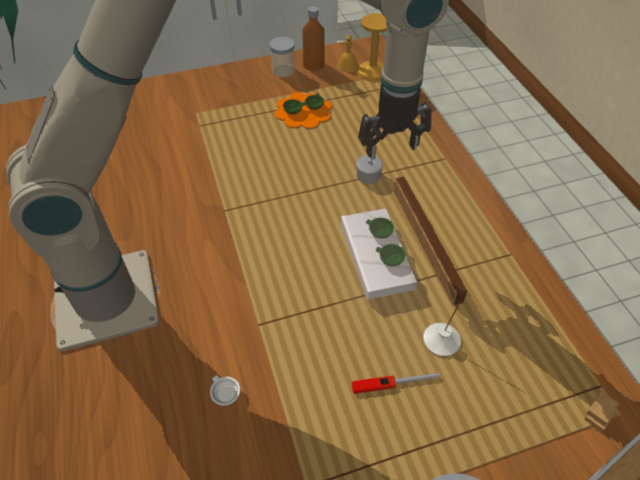

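The first views show the following.
- **Diyas:** two green ones on the marble stand, at scene (220,283) and (251,300), side (380,228) and (391,256). Two look-alike green ones sit on the orange plate, at scene (523,425) and (513,460). A white one is at side (225,390). I want the pair on the marble.
- **Stand:** the only one, at side corners (342,217), (389,210), (415,289), (369,296).
- **Rail:** side (400,180) to (462,298).
- **Bystanders:** box at side (369,170), incense stand at (442,340), lighter at (375,384).

```bash
cat > h.py <<'E'
import cv2,numpy as np
from cell import read_state,cams
def load(n,f=None):
    r=dict(np.load(f)) if f else cams.get_image(n)
    R,_=cv2.Rodrigues(np.array(r["rvec"]));t=np.array(r["tvec"]).ravel()
    fl=240/np.tan(np.radians(float(r["fovy"]))/2)
    K=np.array([[fl,0,float(r["cx"])],[0,fl,float(r["cy"])],[0,0,1]])
    return r["color"],K,R,t
def ray(px,K,R,t,z):
    p=np.c_[np.asarray(px,float).reshape(-1,2),np.ones(len(np.reshape(px,(-1,2))))]
    d=(R.T@np.linalg.inv(K)@p.T).T;c=-R.T@t
    return c+d*((z-c[2])/d[:,2])[:,None]
def proj(P,K,R,t): return cv2.projectPoints(np.asarray(P,float).reshape(-1,3),cv2.Rodrigues(R)[0],t,K,None)[0].reshape(-1,2)
E
python3 - <<'E'
from h import *
out=[]
for n,box in(("side",(320,160,490,320)),("scene",(120,230,320,410))):
    c,K,R,t=load(n,f"pics/{n}0.npz"); print(n,"cam",-R.T@t)
    hsv=cv2.cvtColor(c,cv2.COLOR_RGB2HSV);x0,y0,x1,y1=box
    for nm,m in(("stand",(hsv[...,1]<45)&(hsv[...,2]>120)),("rail",(hsv[...,2]<110)&(hsv[...,1]>90)&((hsv[...,0]<18)|(hsv[...,0]>170)))):
        mm=np.zeros(m.shape,np.uint8);mm[y0:y1,x0:x1]=m[y0:y1,x0:x1]*255
        mm=cv2.morphologyEx(mm,cv2.MORPH_OPEN,np.ones((2,2)))
        cs,_=cv2.findContours(mm,cv2.RETR_EXTERNAL,cv2.CHAIN_APPROX_NONE);k=max(cs,key=cv2.contourArea)
        ap=cv2.approxPolyDP(k,2.5,True)[:,0]
        z=46 if nm=="stand" else 49
        print(n,nm,cv2.contourArea(k));print(np.c_[ap,ray(ap,K,R,t,z)[:,:2].round(),ray(ap,K,R,t,4)[:,:2].round()].tolist())
    im=cv2.resize(c[y0:y1,x0:x1],None,fx=3.2 if n=="side" else 2,fy=3.2 if n=="side" else 2,interpolation=cv2.INTER_CUBIC);out.append(im)
h=max(o.shape[0] for o in out)
cv2.imwrite("pics/crop0.png",cv2.resize(np.hstack([cv2.copyMakeBorder(o,0,h-o.shape[0],0,0,cv2.BORDER_CONSTANT) for o in out]),None,fx=.84,fy=.84)[:,:,::-1])
E
```

```text
side cam [ 231.18444204 -794.405163   1042.70255304]
side stand 3149.0
[[386.0, 210.0, 660.0, 15.0, 678.0, 49.0], [343.0, 217.0, 556.0, 26.0, 570.0, 60.0], [343.0, 227.0, 546.0, -3.0, 559.0, 30.0], [368.0, 299.0, 529.0, -205.0, 542.0, -181.0], [413.0, 290.0, 628.0, -214.0, 644.0, -189.0], [409.0, 286.0, 624.0, -202.0, 640.0, -177.0], [417.0, 283.0, 643.0, -200.0, 660.0, -175.0], [407.0, 258.0, 650.0, -132.0, 668.0, -104.0], [400.0, 267.0, 625.0, -150.0, 642.0, -123.0], [390.0, 268.0, 604.0, -146.0, 619.0, -118.0], [376.0, 251.0, 592.0, -92.0, 607.0, -63.0], [387.0, 244.0, 623.0, -81.0, 640.0, -51.0], [402.0, 247.0, 652.0, -100.0, 669.0, -71.0], [396.0, 232.0, 656.0, -55.0, 674.0, -24.0], [386.0, 240.0, 625.0, -70.0, 642.0, -39.0], [379.0, 240.0, 610.0, -65.0, 626.0, -34.0], [366.0, 223.0, 601.0, -8.0, 616.0, 25.0], [377.0, 218.0, 631.0, -2.0, 648.0, 31.0], [390.0, 220.0, 657.0, -17.0, 675.0, 16.0]]
side rail 1663.0
[[398.0, 179.0, 727.0, 99.0, 749.0, 140.0], [452.0, 281.0, 715.0, -220.0, 737.0, -194.0], [451.0, 285.0, 708.0, -229.0, 730.0, -203.0], [444.0, 278.0, 702.0, -208.0, 723.0
[... 1083 characters left out ...]
6.0], [206.0, 285.0, 634.0, -152.0, 614.0, -178.0], [212.0, 272.0, 601.0, -163.0, 580.0, -189.0], [211.0, 260.0, 577.0, -185.0, 555.0, -212.0]]
scene rail 2997.0
[[135.0, 299.0, 735.0, -249.0, 720.0, -281.0], [140.0, 311.0, 751.0, -220.0, 736.0, -251.0], [173.0, 333.0, 754.0, -132.0, 740.0, -158.0], [175.0, 331.0, 749.0, -132.0, 734.0, -158.0], [179.0, 337.0, 755.0, -117.0, 740.0, -142.0], [277.0, 401.0, 761.0, 110.0, 747.0, 97.0], [282.0, 402.0, 758.0, 119.0, 744.0, 106.0], [287.0, 395.0, 743.0, 119.0, 728.0, 106.0], [286.0, 384.0, 728.0, 106.0, 712.0, 93.0], [253.0, 366.0, 730.0, 37.0, 714.0, 20.0], [152.0, 297.0, 714.0, -223.0, 697.0, -255.0], [141.0, 293.0, 719.0, -249.0, 702.0, -282.0]]
```

View pics/crop0.png

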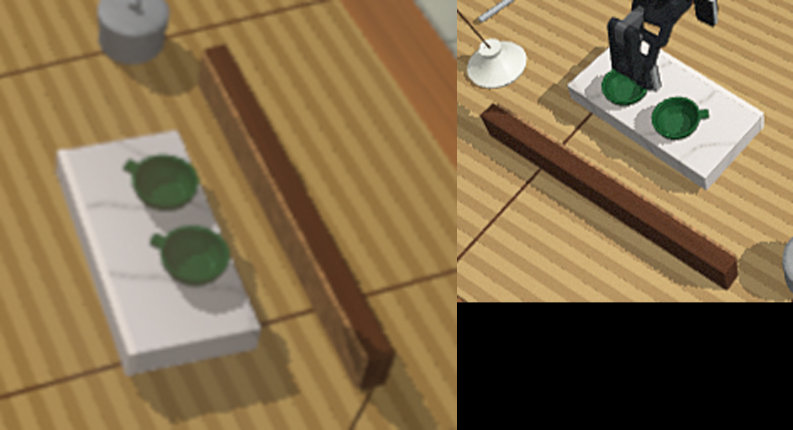

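The crop confirms the stand and its two green diyas: stand front-left corner at side (342,216), back-right at (417,281). The stand's centre is about (599,-86) with yaw -4.6°. The rail face is at x of about 715–722 with yaw about -1.4°. I'll start on the right end, since the left is already ahead.

>>> move_arm:
  targets: "-1 -2.5 -2.3 0 0 0 0; -1 -2.5 -2.3 0 0 0 0; -1 -2.5 -2.3 0 0 0 0; -1 -2.5 -2.3 0 0 0 0; -1 -2.5 -2.3 0 0 0 0"

```text
clock: 0.52
eef_pos: [533.4, -125.9, 230.9]
tool_rot: [-3.141, -0.0, 1.571]
force: [0.5, -0.8, -0.3]
width: 25.5
gripper_force: 0.0
```

>>> move_arm:
  targets: "-1 -2.5 -2.3 0 0 0 0; -1 -2.5 -2.3 0 0 0 0; -1 0 0 3 0 0 0; -1 0 0 3 0 0 0; -1 0 0 3 0 0 0"

```text
clock: 0.93
eef_pos: [488.9, -175.9, 140.9]
tool_rot: [3.14, 0.001, 1.569]
force: [-0.9, 0.0, -0.0]
width: 0.1
gripper_force: 0.0
```

>>> move_arm:
  targets: "-1 0 0 3 0 0 0; -1 0 0 3 0 0 0; -1 0 0 2 0 0 0; -1 0 0 2 0 0 0; -1 0 0 1 0 0 0"

```text
clock: 1.35
eef_pos: [487.5, -174.4, 28.8]
tool_rot: [-3.138, -0.001, 1.571]
force: [-0.1, -0.1, -0.5]
width: 0.1
gripper_force: 0.0
```

```bash
python3 - <<'E'
from h import *
c,K,R,t=load("side");s=read_state();print(s["clock"],s["eef_pos"],s["tool_rot"],s["force"],s["width"])
x0,y0,x1,y1=300,130,520,330
cv2.imwrite("pics/s1.png",cv2.resize(c[y0:y1,x0:x1],None,fx=3,fy=3,interpolation=cv2.INTER_CUBIC)[:,:,::-1])
for n in("side","scene"):
    r=load(n,f"pics/{n}0.npz")[1:]
    if n=="side":
        print("rail front top",ray([[397,179.7],[454.6,291]],*r,49).round(1)[:,:2].tolist(),"box,inc,lighter",ray([[369,180],[442,348],[374,386]],*r,4).round()[:,:2].tolist())
E
```

```text
1.4 [ 487.11725403 -174.27279309   28.20921098] [-3.13670909e+00 -1.64142291e-03  1.57088045e+00] [-0.30910528 -0.18584588 -1.42703918] -0.43902708505780824
rail front top [[723.4, 97.7], [708.4, -245.1]] box,inc,lighter [[677.0, 160.0], [642.0, -338.0], [480.0, -372.0]]
```

View pics/s1.png

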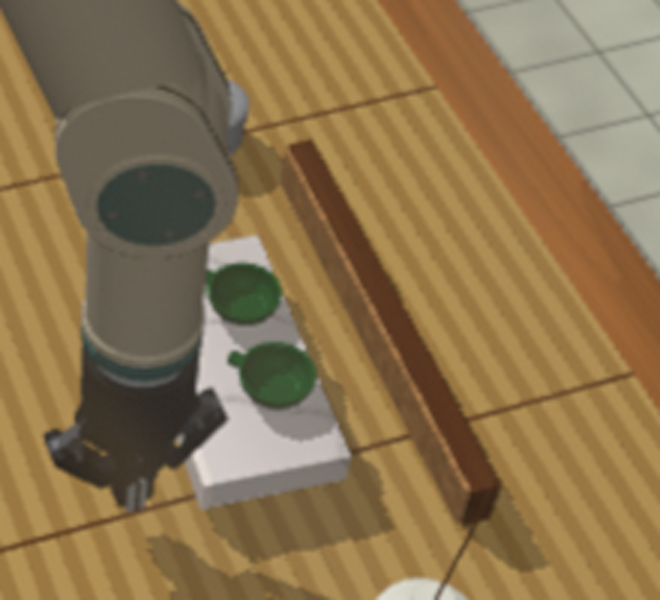

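The picture shows the shut fingertips at about crop (135,495), in front of the stand's right end. The rail and the incense stand are clear of it. Approaching gently.

>>> move_arm:
  targets: "-1 0 0.5 0 0 0 0; -1 0 0.5 0 0 0 0; -1 0 0.5 0 0 0 0; -1 0 0.4 0 0 0 0; -1 0 0.2 0 0 0 0"

```text
clock: 1.82
eef_pos: [511.9, -175.0, 32.4]
tool_rot: [3.139, 0.001, 1.571]
force: [0.0, -0.2, -0.5]
width: -0.2
gripper_force: 0.0
```

>>> move_arm:
  targets: "-1 0 0.1 0 0 0 0; -1 0 0.1 0 0 0 0; -1 0 0.1 0 0 0 0; -1 0 0.1 0 0 0 0; -1 0 0.1 0 0 0 0"

```text
clock: 2.23
eef_pos: [514.9, -175.0, 31.3]
tool_rot: [-3.141, -0.0, 1.571]
force: [-0.6, -0.7, -0.1]
width: -0.2
gripper_force: 0.0
```

>>> move_arm:
  targets: "-1 0 0.1 0 0 0 0; -1 0 0.1 0 0 0 0; -1 0 0.1 0 0 0 0; -1 0 0.1 0 0 0 0; -1 0 0.1 0 0 0 0"

```text
clock: 2.65
eef_pos: [520.1, -175.0, 31.3]
tool_rot: [-3.142, -0.0, 1.571]
force: [-0.4, -0.6, 0.4]
width: -0.2
gripper_force: 0.0
```

>>> move_arm:
  targets: "-1 0 0.1 0 0 0 0; -1 0 0.1 0 0 0 0; -1 0 0.1 0 0 0 0; -1 0 0.1 0 0 0 0; -1 0 0.1 0 0 0 0"

```text
clock: 3.07
eef_pos: [522.9, -174.7, 30.9]
tool_rot: [-3.137, -0.001, 1.57]
force: [-5.1, 1.3, 2.5]
width: 0.0
gripper_force: 2.7
```

>>> move_arm:
  targets: "-1 0 0.1 0 0 0 0; -1 0 0.1 0 0 0 0; -1 0 0.1 0 0 0 0; -1 0 0.1 0 0 0 0; -1 0 0.1 0 0 0 0"

```text
clock: 3.48
eef_pos: [523.7, -174.5, 30.1]
tool_rot: [-3.129, -0.002, 1.57]
force: [-9.9, 0.2, 2.4]
width: -0.0
gripper_force: 5.1
```

>>> move_arm:
  targets: "-1 0 0.1 0 0 0 0; -1 0 0.1 0 0 0 0; -1 0 0.1 0 0 0 0; -1 0 0.1 0 0 0 0; -1 0 0.1 0 0 0 0"

```text
clock: 3.9
eef_pos: [529.1, -175.4, 30.0]
tool_rot: [-3.13, -0.001, 1.569]
force: [-9.2, -0.6, 0.8]
width: 0.4
gripper_force: 4.7
```

>>> move_arm:
  targets: "-1 0 0.15 0 0 0 0; -1 0 0.15 0 0 0 0; -1 0 0.15 0 0 0 0; -1 0 0.15 0 0 0 0; -1 0 0.15 0 0 0 0"

```text
clock: 4.32
eef_pos: [536.2, -175.6, 29.9]
tool_rot: [-3.13, -0.001, 1.569]
force: [-11.2, -1.8, 0.8]
width: -0.2
gripper_force: 5.2
```

>>> move_arm:
  targets: "-1 0 0.15 0 0 0 0; -1 0 0.15 0 0 0 0; -1 0 0.15 0 0 0 0; -1 0 0.15 0 0 0 0; -1 0 0.15 0 0 0 0"

```text
clock: 4.73
eef_pos: [543.3, -176.1, 29.9]
tool_rot: [-3.129, -0.0, 1.569]
force: [-10.8, -2.3, 0.8]
width: 0.1
gripper_force: 5.5
```

>>> move_arm:
  targets: "-1 0 0.15 0 0 0 0; -1 0 0.15 0 0 0 0; -1 0 0.15 0 0 0 0; -1 0 0.15 0 0 0 0; -1 0 0.15 0 0 0 0"

```text
clock: 5.15
eef_pos: [550.7, -176.6, 29.8]
tool_rot: [-3.129, 0.0, 1.569]
force: [-11.2, -3.7, 0.6]
width: -0.2
gripper_force: 5.6
```

```bash
python3 - <<'E'
from h import *
for n,b in(("side",(300,130,520,330)),("scene",(120,220,340,420))):
    c,K,R,t=load(n);x0,y0,x1,y1=b
    c=cv2.resize(c[y0:y1,x0:x1],None,fx=1.8,fy=1.8,interpolation=cv2.INTER_CUBIC)
    im=c if n=="side" else np.hstack([im,c])
cv2.imwrite("pics/s2.png",im[:,:,::-1])
E
```

```text
(no output)
```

View pics/s2.png

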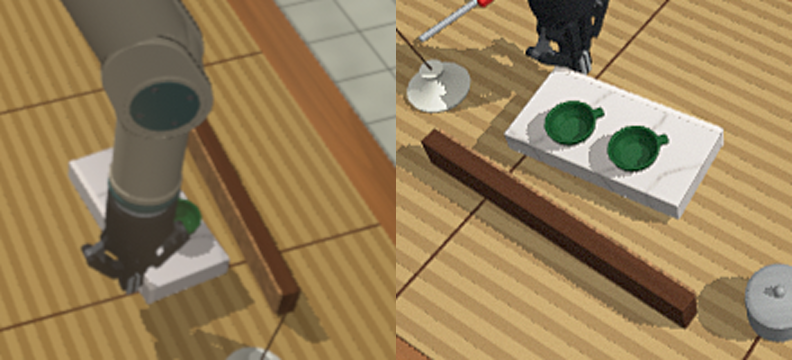

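The right end has swung forward. Scene crop corners are back-right (506,133), back-left (678,206), front-left (722,131). The diyas are in place. Two more short pushes, then I retreat and measure.

>>> move_arm:
  targets: "-1 0 0.15 0 0 0 0; -1 0 0.15 0 0 0 0; -1 0 0.15 0 0 0 0; -1 0 0.15 0 0 0 0; -1 0 0.15 0 0 0 0"

```text
clock: 5.67
eef_pos: [558.4, -177.1, 29.9]
tool_rot: [-3.129, 0.001, 1.568]
force: [-10.5, -3.9, 0.1]
width: 0.0
gripper_force: 5.6
```

```bash
cat >> h.py <<'E'
def stand(c,K,R,t,box=(120,200,360,420)):
    """pose (x,y,yaw deg) of the stand from the scene view: lines of top back edge etc via silhouette corners"""
    hsv=cv2.cvtColor(c,cv2.COLOR_RGB2HSV);x0,y0,x1,y1=box
    m=np.zeros(c.shape[:2],np.uint8);w=(hsv[...,1]<45)&(hsv[...,2]>110);m[y0:y1,x0:x1]=w[y0:y1,x0:x1]*255
    cs,_=cv2.findContours(m,cv2.RETR_EXTERNAL,cv2.CHAIN_APPROX_NONE);k=max(cs,key=cv2.contourArea)
    h=cv2.convexHull(k);return cv2.approxPolyDP(h,3,True)[:,0]
def green(c,K,R,t,box=(120,200,360,420)):
    hsv=cv2.cvtColor(c,cv2.COLOR_RGB2HSV);x0,y0,x1,y1=box
    m=np.zeros(c.shape[:2],np.uint8);w=(abs(hsv[...,0].astype(int)-65)<18)&(hsv[...,1]>110);m[y0:y1,x0:x1]=w[y0:y1,x0:x1]*255
    n,_,st,ce=cv2.connectedComponentsWithStats(cv2.morphologyEx(m,cv2.MORPH_OPEN,np.ones((9,9))))
    return [ray(ce[i],K,R,t,60)[0,:2].round(1).tolist() for i in np.argsort(-st[1:,4])[:2]+1]
E
python3 - <<'E'
from h import *
a=load("scene"); p=stand(*a); K=a[1:]
print(np.c_[p,ray(p,*K,46)[:,:2].round(),ray(p,*K,16)[:,:2].round()].tolist()); print(green(*a))
q=[[276.7,334.4],[181.1,293.9],[208.3,258.9],[301,292.8]]
print("before last push",ray(q,*K,46)[:,:2].round().tolist())
E
```

```text
[[301.0, 294.0, 551.0, 25.0, 534.0, 13.0], [279.0, 340.0, 661.0, 46.0, 647.0, 35.0], [200.0, 312.0, 690.0, -121.0, 678.0, -138.0], [179.0, 298.0, 687.0, -178.0, 674.0, -197.0], [205.0, 260.0, 584.0, -196.0, 568.0, -216.0], [221.0, 253.0, 551.0, -179.0, 534.0, -198.0], [300.0, 290.0, 544.0, 18.0, 527.0, 6.0]]
[[625.9, -40.3], [639.8, -121.3]]
before last push [[653.0, 35.0], [677.0, -181.0], [578.0, -192.0], [549.0, 23.0]]
```

>>> move_arm:
  targets: "-1 0 -0.5 0 0 0 0; -1 0 -2.0 0 0 0 0; -1 0 -3.5 0 0 0 0; -1 3.8 0 0 0 0 0; -1 3.8 0 0 0 0 0"

```text
clock: 6.13
eef_pos: [503.9, -102.2, 31.6]
tool_rot: [3.141, 0.002, 1.562]
force: [2.1, 0.9, 0.3]
width: 0.1
gripper_force: 0.0
```

>>> move_arm:
  targets: "-1 3.8 0 0 0 0 0; -1 3.8 0 0 0 0 0; -1 3.0 0 0 0 0 0; -1 0.5 0 0 0 0 0; -1 0 0.3 0 0 0 0"

```text
clock: 6.55
eef_pos: [508.5, 15.8, 31.5]
tool_rot: [3.14, -0.002, 1.577]
force: [-0.5, -0.3, -0.2]
width: -0.4
gripper_force: 0.0
```

>>> move_arm:
  targets: "-1 0 0.3 0 0 0 0; -1 0 0.3 0 0 0 0; -1 0 0.3 0 0 0 0; -1 0 0.1 0 0 0 0; -1 0 0.1 0 0 0 0"

```text
clock: 6.97
eef_pos: [519.4, 10.7, 31.3]
tool_rot: [3.141, 0.0, 1.569]
force: [-1.6, -0.7, 0.2]
width: 0.2
gripper_force: 0.0
```

>>> move_arm:
  targets: "-1 0 0.1 0 0 0 0; -1 0 0.1 0 0 0 0; -1 0 0.1 0 0 0 0; -1 0 0.1 0 0 0 0; -1 0 0.1 0 0 0 0"

```text
clock: 7.38
eef_pos: [524.1, 12.1, 31.3]
tool_rot: [-3.142, -0.0, 1.571]
force: [-0.6, -0.0, 0.5]
width: -0.1
gripper_force: 0.0
```

>>> move_arm:
  targets: "-1 0 0.1 0 0 0 0; -1 0 0.1 0 0 0 0; -1 0 0.1 0 0 0 0; -1 0 0.1 0 0 0 0; -1 0 0.1 0 0 0 0"

```text
clock: 7.8
eef_pos: [527.4, 12.1, 31.0]
tool_rot: [-3.138, -0.0, 1.571]
force: [-4.4, 0.7, 1.5]
width: -0.0
gripper_force: 2.0
```

>>> move_arm:
  targets: "-1 0 0.1 0 0 0 0; -1 0 0.1 0 0 0 0; -1 0 0.1 0 0 0 0; -1 0 0.1 0 0 0 0; -1 0 0.1 0 0 0 0"

```text
clock: 8.22
eef_pos: [527.7, 12.0, 30.2]
tool_rot: [-3.129, -0.0, 1.571]
force: [-11.7, 0.1, 2.2]
width: 0.0
gripper_force: 5.5
```

>>> move_arm:
  targets: "-1 0 0.15 0 0 0 0; -1 0 0.15 0 0 0 0; -1 0 0.15 0 0 0 0; -1 0 0.15 0 0 0 0; -1 0 0.15 0 0 0 0"

```text
clock: 8.63
eef_pos: [535.9, 12.4, 30.0]
tool_rot: [-3.13, -0.0, 1.571]
force: [-9.0, 0.4, -0.6]
width: 0.0
gripper_force: 4.3
```

>>> move_arm:
  targets: "-1 0 0.15 0 0 0 0; -1 0 0.15 0 0 0 0; -1 0 0.15 0 0 0 0; -1 0 0.15 0 0 0 0; -1 0 0.15 0 0 0 0"

```text
clock: 9.05
eef_pos: [543.3, 12.6, 30.0]
tool_rot: [-3.13, -0.001, 1.571]
force: [-8.5, 1.2, -0.2]
width: 0.3
gripper_force: 4.5
```

>>> move_arm:
  targets: "-1 0 0.15 0 0 0 0; -1 0 0.15 0 0 0 0; -1 0 0.15 0 0 0 0; -1 0 0.15 0 0 0 0; -1 0 0.15 0 0 0 0"

```text
clock: 9.47
eef_pos: [550.5, 12.8, 29.9]
tool_rot: [-3.129, -0.001, 1.572]
force: [-9.2, 1.2, 0.6]
width: -0.0
gripper_force: 4.8
```

>>> move_arm:
  targets: "-1 0 0.15 0 0 0 0; -1 0 0.15 0 0 0 0; -1 0 0.15 0 0 0 0; -1 0 0.15 0 0 0 0; -1 0 0.15 0 0 0 0"

```text
clock: 9.88
eef_pos: [557.4, 13.2, 29.8]
tool_rot: [-3.128, -0.001, 1.572]
force: [-11.0, 2.6, 1.2]
width: 0.3
gripper_force: 5.3
```

>>> move_arm:
  targets: "-1 0 0.15 0 0 0 0; -1 0 0.15 0 0 0 0; -1 0 0.15 0 0 0 0; -1 0 0.15 0 0 0 0; -1 0 0.15 0 0 0 0"

```text
clock: 10.3
eef_pos: [564.7, 13.7, 29.7]
tool_rot: [-3.128, -0.002, 1.572]
force: [-9.7, 2.6, 1.3]
width: -0.2
gripper_force: 5.5
```

```bash
python3 - <<'E'
from h import *
for n,b in(("side",(300,130,520,330)),("scene",(120,220,340,420))):
    a=load(n);x0,y0,x1,y1=b;K=a[1:]
    if n=="scene":
        p=stand(*a);print(np.c_[p,ray(p,*K,46)[:,:2].round(),ray(p,*K,16)[:,:2].round()].tolist()); print(green(*a))
    c=cv2.resize(a[0][y0:y1,x0:x1],None,fx=1.8,fy=1.8,interpolation=cv2.INTER_CUBIC)
    im=c if n=="side" else np.hstack([im,c])
cv2.imwrite("pics/s3.png",im[:,:,::-1])
E
```

```text
[[214.0, 256.0, 566.0, -186.0, 549.0, -206.0], [295.0, 307.0, 583.0, 31.0, 567.0, 20.0], [295.0, 315.0, 599.0, 41.0, 583.0, 30.0], [260.0, 353.0, 701.0, 31.0, 690.0, 20.0], [178.0, 291.0, 675.0, -191.0, 662.0, -210.0]]
[[642.2, -122.3], [637.8, -53.4]]
```

View pics/s3.png

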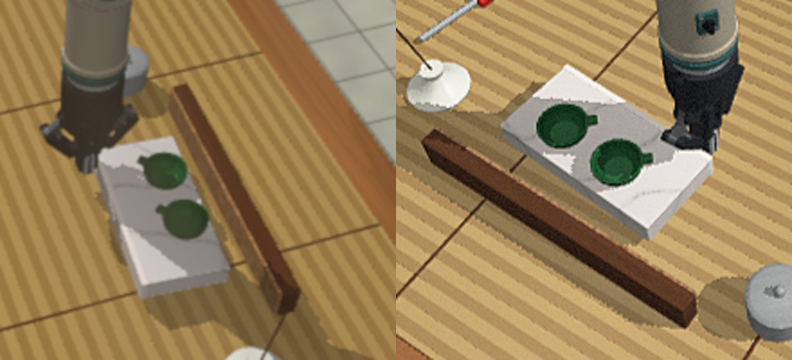

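The stand has swung through square, left end now leading: scene crop back-left (652,232), back-right (503,130). Diyas at crop (565,127) and (616,162), still in place. I'll push the left a bit more.

>>> move_arm:
  targets: "-1 0 0.15 0 0 0 0; -1 0 0.15 0 0 0 0; -1 0 0.15 0 0 0 0; -1 0 0.15 0 0 0 0; -1 0 0.15 0 0 0 0"

```text
clock: 10.82
eef_pos: [572.3, 14.1, 29.6]
tool_rot: [-3.128, -0.002, 1.572]
force: [-11.2, 4.1, 0.7]
width: 0.1
gripper_force: 5.6
```

>>> move_arm:
  targets: "-1 0 0.1 0 0 0 0; -1 0 0.1 0 0 0 0; -1 0 0.1 0 0 0 0; -1 0 0.1 0 0 0 0; -1 0 0.1 0 0 0 0"

```text
clock: 11.23
eef_pos: [577.2, 14.4, 29.6]
tool_rot: [-3.128, -0.003, 1.572]
force: [-10.7, 5.1, 1.2]
width: 0.3
gripper_force: 5.7
```

```bash
python3 - <<'E'
from h import *
a=load("scene");K=a[1:]
p=stand(*a);print(np.c_[p,ray(p,*K,46)[:,:2].round(),ray(p,*K,16)[:,:2].round()].tolist()); print(green(*a))
E
```

```text
[[217.0, 255.0, 560.0, -183.0, 543.0, -202.0], [292.0, 312.0, 596.0, 33.0, 581.0, 21.0], [292.0, 321.0, 613.0, 44.0, 598.0, 33.0], [254.0, 356.0, 712.0, 25.0, 701.0, 14.0], [178.0, 288.0, 669.0, -196.0, 656.0, -216.0]]
[[650.7, -54.8], [643.4, -129.6]]
```

>>> move_arm:
  targets: "-1 0 -0.5 0 0 0 0; -1 0 -2.5 0 0 0 0; -1 0 -3.5 0 0 0 0; -1 -3.5 0 0 0 0 0; -1 -3.8 0 0 0 0 0"

```text
clock: 11.7
eef_pos: [518.0, -58.0, 31.4]
tool_rot: [-3.141, -0.002, 1.578]
force: [1.4, -0.5, 0.3]
width: 0.1
gripper_force: 0.0
```

>>> move_arm:
  targets: "-1 -3.8 0 0 0 0 0; -1 -3.8 0 0 0 0 0; -1 -2.8 0 0 0 0 0; -1 -0.5 0 0 0 0 0; -1 0 0.3 0 0 0 0"

```text
clock: 12.12
eef_pos: [522.0, -174.0, 31.6]
tool_rot: [3.14, 0.002, 1.565]
force: [0.2, 0.1, -0.5]
width: 0.1
gripper_force: 0.0
```

>>> move_arm:
  targets: "-1 0 0.3 0 0 0 0; -1 0 0.3 0 0 0 0; -1 0 0.3 0 0 0 0; -1 0 0.1 0 0 0 0; -1 0 0.1 0 0 0 0"

```text
clock: 12.53
eef_pos: [533.6, -168.6, 31.3]
tool_rot: [3.141, -0.0, 1.573]
force: [-0.2, 0.1, 0.2]
width: -0.4
gripper_force: 0.0
```

>>> move_arm:
  targets: "-1 0 0.1 0 0 0 0; -1 0 0.1 0 0 0 0; -1 0 0.1 0 0 0 0; -1 0 0.1 0 0 0 0; -1 0 0.1 0 0 0 0"

```text
clock: 12.95
eef_pos: [538.1, -170.0, 31.3]
tool_rot: [-3.142, -0.0, 1.571]
force: [-0.1, -0.2, -0.9]
width: -0.0
gripper_force: 0.0
```

>>> move_arm:
  targets: "-1 0 0.1 0 0 0 0; -1 0 0.1 0 0 0 0; -1 0 0.1 0 0 0 0; -1 0 0.1 0 0 0 0; -1 0 0.1 0 0 0 0"

```text
clock: 13.37
eef_pos: [543.1, -170.0, 31.3]
tool_rot: [-3.142, -0.0, 1.571]
force: [0.4, -0.7, -0.0]
width: 0.2
gripper_force: 0.0
```

>>> move_arm:
  targets: "-1 0 0.1 0 0 0 0; -1 0 0.1 0 0 0 0; -1 0 0.1 0 0 0 0; -1 0 0.1 0 0 0 0; -1 0 0.1 0 0 0 0"

```text
clock: 13.78
eef_pos: [545.2, -169.6, 30.7]
tool_rot: [-3.136, -0.001, 1.57]
force: [-6.9, 0.4, 0.6]
width: 0.1
gripper_force: 3.4
```

>>> move_arm:
  targets: "-1 0 0.1 0 0 0 0; -1 0 0.1 0 0 0 0; -1 0 0.1 0 0 0 0; -1 0 0.1 0 0 0 0; -1 0 0.1 0 0 0 0"

```text
clock: 14.2
eef_pos: [546.8, -169.5, 30.0]
tool_rot: [-3.129, -0.002, 1.57]
force: [-9.8, 0.8, 1.3]
width: -0.2
gripper_force: 5.0
```

>>> move_arm:
  targets: "-1 0 0.15 0 0 0 0; -1 0 0.15 0 0 0 0; -1 0 0.15 0 0 0 0; -1 0 0.15 0 0 0 0; -1 0 0.15 0 0 0 0"

```text
clock: 14.62
eef_pos: [554.6, -170.2, 29.9]
tool_rot: [-3.13, -0.001, 1.569]
force: [-9.8, -0.5, -0.3]
width: -0.1
gripper_force: 4.7
```

>>> move_arm:
  targets: "-1 0 0.15 0 0 0 0; -1 0 0.15 0 0 0 0; -1 0 0.15 0 0 0 0; -1 0 0.15 0 0 0 0; -1 0 0.15 0 0 0 0"

```text
clock: 15.03
eef_pos: [562.0, -170.5, 29.8]
tool_rot: [-3.13, -0.001, 1.569]
force: [-9.6, -1.1, -0.0]
width: 0.3
gripper_force: 4.8
```

>>> move_arm:
  targets: "-1 0 0.15 0 0 0 0; -1 0 0.15 0 0 0 0; -1 0 0.15 0 0 0 0; -1 0 0.15 0 0 0 0; -1 0 0.15 0 0 0 0"

```text
clock: 15.45
eef_pos: [569.2, -170.8, 29.7]
tool_rot: [-3.129, -0.001, 1.569]
force: [-11.6, -1.9, 0.3]
width: 0.1
gripper_force: 5.2
```

>>> move_arm:
  targets: "-1 0 0.15 0 0 0 0; -1 0 0.15 0 0 0 0; -1 0 0.15 0 0 0 0; -1 0 0.15 0 0 0 0; -1 0 0.15 0 0 0 0"

```text
clock: 15.87
eef_pos: [576.1, -171.3, 29.7]
tool_rot: [-3.128, -0.0, 1.569]
force: [-11.5, -2.4, 1.6]
width: -0.2
gripper_force: 5.7
```

```bash
python3 - <<'E'
from h import *
for n,b in(("side",(300,130,520,330)),("scene",(120,220,340,420))):
    a=load(n);x0,y0,x1,y1=b;K=a[1:]
    if n=="scene":
        p=stand(*a);print(np.c_[p,ray(p,*K,46)[:,:2].round(),ray(p,*K,16)[:,:2].round()].tolist()); print(green(*a))
    c=cv2.resize(a[0][y0:y1,x0:x1],None,fx=1.8,fy=1.8,interpolation=cv2.INTER_CUBIC)
    im=c if n=="side" else np.hstack([im,c])
cv2.imwrite("pics/s4.png",im[:,:,::-1])
E
```

```text
[[292.0, 314.0, 600.0, 35.0, 585.0, 24.0], [261.0, 355.0, 703.0, 35.0, 692.0, 24.0], [211.0, 329.0, 709.0, -78.0, 697.0, -93.0], [170.0, 301.0, 701.0, -188.0, 690.0, -208.0], [201.0, 266.0, 601.0, -193.0, 586.0, -212.0], [218.0, 260.0, 570.0, -172.0, 553.0, -191.0], [290.0, 305.0, 585.0, 20.0, 569.0, 8.0]]
[[663.6, -47.0], [665.1, -127.5]]
```

View pics/s4.png

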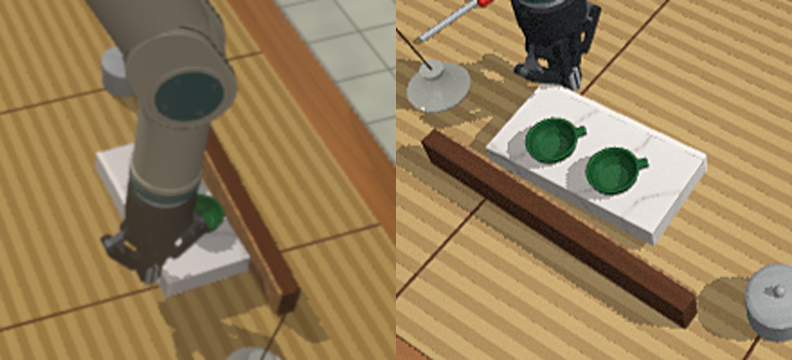

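Both back corners are approaching: scene crop back-right (487,148), back-left (655,240). The diyas are steady. I'll push right a little further until just short of the rail, then do the left.

>>> move_arm:
  targets: "-1 0 0.12 0 0 0 0; -1 0 0.12 0 0 0 0; -1 0 0.12 0 0 0 0; -1 0 0.12 0 0 0 0; -1 0 0.12 0 0 0 0"

```text
clock: 16.38
eef_pos: [582.1, -171.8, 29.7]
tool_rot: [-3.129, 0.0, 1.569]
force: [-11.4, -3.1, 1.0]
width: -0.4
gripper_force: 5.7
```

>>> move_arm:
  targets: "-1 0 0.06 0 0 0 0; -1 0 0.06 0 0 0 0; -1 0 0.06 0 0 0 0; -1 0 0.06 0 0 0 0; -1 0 0.06 0 0 0 0"

```text
clock: 16.8
eef_pos: [584.8, -172.2, 29.7]
tool_rot: [-3.128, 0.001, 1.569]
force: [-12.5, -3.1, 1.7]
width: 0.3
gripper_force: 6.6
```

```bash
python3 - <<'E'
from h import *
a=load("scene");K=a[1:]
p=stand(*a);print(np.c_[p,ray(p,*K,46)[:,:2].round(),ray(p,*K,16)[:,:2].round()].tolist()); print(green(*a))
E
```

```text
[[292.0, 311.0, 594.0, 31.0, 579.0, 20.0], [265.0, 355.0, 700.0, 41.0, 688.0, 30.0], [202.0, 327.0, 714.0, -95.0, 703.0, -112.0], [169.0, 304.0, 708.0, -185.0, 696.0, -204.0], [197.0, 269.0, 612.0, -195.0, 597.0, -214.0], [215.0, 263.0, 579.0, -173.0, 563.0, -191.0], [290.0, 304.0, 583.0, 19.0, 567.0, 7.0]]
[[670.8, -124.3], [661.6, -46.7]]
```

>>> move_arm:
  targets: "-1 0 -0.5 0 0 0 0; -1 0 -2.0 0 0 0 0; -1 0 -2.4 0 0 0 0; -1 3.5 0 0 0 0 0; -1 3.8 0 0 0 0 0"

```text
clock: 17.27
eef_pos: [542.6, -100.6, 31.7]
tool_rot: [3.14, 0.003, 1.563]
force: [1.8, 2.2, -0.3]
width: 0.2
gripper_force: 0.0
```

>>> move_arm:
  targets: "-1 3.8 0 0 0 0 0; -1 3.8 0 0 0 0 0; -1 2.8 0 0 0 0 0; -1 0.5 0 0 0 0 0; -1 0 0.3 0 0 0 0"

```text
clock: 17.68
eef_pos: [546.5, 15.9, 31.5]
tool_rot: [3.14, -0.002, 1.577]
force: [0.2, -0.1, -0.3]
width: 0.1
gripper_force: 0.0
```

>>> move_arm:
  targets: "-1 0 0.3 0 0 0 0; -1 0 0.3 0 0 0 0; -1 0 0.1 0 0 0 0; -1 0 0.1 0 0 0 0; -1 0 0.1 0 0 0 0"

```text
clock: 18.1
eef_pos: [555.2, 10.7, 31.3]
tool_rot: [3.141, 0.0, 1.569]
force: [-0.9, 1.2, -0.3]
width: -0.2
gripper_force: 0.0
```

>>> move_arm:
  targets: "-1 0 0.1 0 0 0 0; -1 0 0.1 0 0 0 0; -1 0 0.1 0 0 0 0; -1 0 0.1 0 0 0 0; -1 0 0.1 0 0 0 0"

```text
clock: 18.52
eef_pos: [560.1, 12.1, 31.3]
tool_rot: [-3.142, -0.0, 1.571]
force: [-0.3, 0.0, 0.2]
width: 0.5
gripper_force: 0.0
```

>>> move_arm:
  targets: "-1 0 0.1 0 0 0 0; -1 0 0.1 0 0 0 0; -1 0 0.1 0 0 0 0; -1 0 0.1 0 0 0 0; -1 0 0.1 0 0 0 0"

```text
clock: 18.93
eef_pos: [565.1, 12.0, 31.3]
tool_rot: [-3.142, -0.0, 1.571]
force: [-0.5, 0.2, 0.0]
width: -0.2
gripper_force: 0.0
```

>>> move_arm:
  targets: "-1 0 0.1 0 0 0 0; -1 0 0.1 0 0 0 0; -1 0 0.1 0 0 0 0; -1 0 0.1 0 0 0 0; -1 0 0.1 0 0 0 0"

```text
clock: 19.35
eef_pos: [566.6, 11.8, 30.6]
tool_rot: [-3.135, 0.0, 1.571]
force: [-8.2, -1.3, 2.2]
width: -0.0
gripper_force: 3.8
```

>>> move_arm:
  targets: "-1 0 0.12 0 0 0 0; -1 0 0.12 0 0 0 0; -1 0 0.12 0 0 0 0; -1 0 0.12 0 0 0 0; -1 0 0.12 0 0 0 0"

```text
clock: 19.77
eef_pos: [570.0, 12.4, 30.0]
tool_rot: [-3.13, -0.0, 1.571]
force: [-9.6, 0.8, 0.9]
width: -0.2
gripper_force: 4.7
```

>>> move_arm:
  targets: "-1 0 0.15 0 0 0 0; -1 0 0.15 0 0 0 0; -1 0 0.15 0 0 0 0; -1 0 0.15 0 0 0 0; -1 0 0.15 0 0 0 0"

```text
clock: 20.18
eef_pos: [577.7, 12.9, 29.8]
tool_rot: [-3.13, -0.001, 1.572]
force: [-9.6, 1.7, 0.6]
width: -0.3
gripper_force: 4.7
```

>>> move_arm:
  targets: "-1 0 0.12 0 0 0 0; -1 0 0.12 0 0 0 0; -1 0 0.12 0 0 0 0; -1 0 0.12 0 0 0 0; -1 0 0.12 0 0 0 0"

```text
clock: 20.6
eef_pos: [583.2, 13.2, 29.7]
tool_rot: [-3.129, -0.001, 1.572]
force: [-10.4, 2.3, 1.6]
width: -0.3
gripper_force: 5.1
```

>>> move_arm:
  targets: "-1 0 0.06 0 0 0 0; -1 0 0.06 0 0 0 0; -1 0 0.06 0 0 0 0; -1 0 0.06 0 0 0 0; -1 0 0.06 0 0 0 0"

```text
clock: 21.02
eef_pos: [585.9, 13.4, 29.7]
tool_rot: [-3.128, -0.002, 1.572]
force: [-10.4, 2.4, 0.6]
width: -0.3
gripper_force: 5.3
```

```bash
python3 - <<'E'
from h import *
for n,b in(("side",(300,130,520,330)),("scene",(120,220,340,420))):
    a=load(n);x0,y0,x1,y1=b;K=a[1:]
    if n=="scene":
        p=stand(*a);print(np.c_[p,ray(p,*K,46)[:,:2].round(),ray(p,*K,16)[:,:2].round()].tolist()); print(green(*a))
    c=cv2.resize(a[0][y0:y1,x0:x1],None,fx=1.8,fy=1.8,interpolation=cv2.INTER_CUBIC)
    im=c if n=="side" else np.hstack([im,c])
cv2.imwrite("pics/s5.png",im[:,:,::-1])
E
```

```text
[[289.0, 321.0, 616.0, 39.0, 602.0, 28.0], [255.0, 361.0, 719.0, 33.0, 708.0, 21.0], [168.0, 300.0, 702.0, -193.0, 690.0, -213.0], [204.0, 265.0, 596.0, -189.0, 580.0, -208.0], [290.0, 304.0, 583.0, 19.0, 567.0, 7.0]]
[[668.3, -121.9], [660.7, -44.3]]
```

View pics/s5.png

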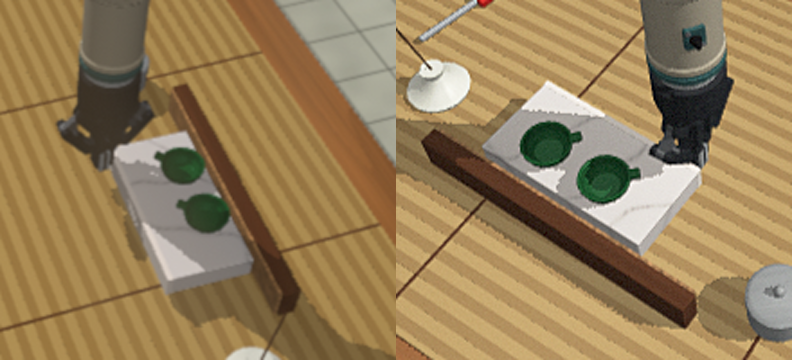

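The stand is nearly parallel and close: back-left crop (640,250), a small gap to the rail, diyas fine. I'll keep going on the left at small steps and watch the force.

>>> move_arm:
  targets: "-1 0 0.08 0 0 0 0; -1 0 0.08 0 0 0 0; -1 0 0.08 0 0 0 0; -1 0 0.08 0 0 0 0; -1 0 0.08 0 0 0 0"

```text
clock: 21.53
eef_pos: [589.9, 13.7, 29.6]
tool_rot: [-3.128, -0.002, 1.572]
force: [-10.3, 3.0, 1.7]
width: -0.1
gripper_force: 5.5
```

>>> move_arm:
  targets: "-1 0 0.06 0 0 0 0; -1 0 0.06 0 0 0 0; -1 0 0.06 0 0 0 0; -1 0 0.06 0 0 0 0; -1 0 0.06 0 0 0 0"

```text
clock: 21.95
eef_pos: [592.9, 13.8, 29.6]
tool_rot: [-3.128, -0.002, 1.572]
force: [-10.4, 2.9, 2.6]
width: 0.0
gripper_force: 5.3
```

>>> move_arm:
  targets: "-1 0 0.06 0 0 0 0; -1 0 0.06 0 0 0 0; -1 0 0.06 0 0 0 0; -1 0 0.06 0 0 0 0; -1 0 0.06 0 0 0 0"

```text
clock: 22.37
eef_pos: [593.0, 13.4, 29.2]
tool_rot: [-3.122, -0.002, 1.572]
force: [-15.9, 2.5, 3.7]
width: -0.1
gripper_force: 8.1
```

```bash
python3 - <<'E'
from h import *
a=load("scene");K=a[1:]
p=stand(*a);print(np.c_[p,ray(p,*K,46)[:,:2].round(),ray(p,*K,16)[:,:2].round()].tolist()); print(green(*a))
E
```

```text
[[287.0, 325.0, 626.0, 40.0, 611.0, 29.0], [255.0, 361.0, 719.0, 33.0, 708.0, 21.0], [168.0, 299.0, 700.0, -195.0, 688.0, -215.0], [206.0, 265.0, 593.0, -185.0, 578.0, -205.0], [288.0, 306.0, 589.0, 18.0, 573.0, 6.0]]
[[670.4, -128.1], [689.7, -53.8]]
```

>>> move_arm:
  targets: "-1 0 -0.5 0 0 0 0; -1 0 -1.8 0 0 0 0; -1 0 -2.0 0 0 0 0; -1 -3.3 0 0 0 0 0; -1 -3.8 0 0 0 0 0"

```text
clock: 22.83
eef_pos: [559.8, -55.2, 31.4]
tool_rot: [3.141, -0.003, 1.578]
force: [0.7, -1.1, 0.1]
width: -0.3
gripper_force: 0.0
```

>>> move_arm:
  targets: "-1 -3.8 0 0 0 0 0; -1 -3.8 0 0 0 0 0; -1 -2.4 0 0 0 0 0; -1 -0.5 0 0 0 0 0; -1 0 0.2 0 0 0 0"

```text
clock: 23.25
eef_pos: [561.5, -167.6, 31.5]
tool_rot: [3.14, 0.002, 1.566]
force: [-0.2, 0.3, -0.5]
width: -0.0
gripper_force: 0.0
```

>>> move_arm:
  targets: "-1 0 0.3 0 0 0 0; -1 0 0.2 0 0 0 0; -1 0 0.1 0 0 0 0; -1 0 0.1 0 0 0 0; -1 0 0.1 0 0 0 0"

```text
clock: 23.67
eef_pos: [569.8, -162.6, 31.3]
tool_rot: [-3.142, -0.0, 1.573]
force: [-0.6, -1.0, 0.2]
width: -0.1
gripper_force: 0.0
```

>>> move_arm:
  targets: "-1 0 0.1 0 0 0 0; -1 0 0.1 0 0 0 0; -1 0 0.1 0 0 0 0; -1 0 0.1 0 0 0 0; -1 0 0.1 0 0 0 0"

```text
clock: 24.08
eef_pos: [574.6, -164.0, 31.3]
tool_rot: [-3.142, -0.0, 1.571]
force: [0.2, 0.3, 0.1]
width: 0.0
gripper_force: 0.0
```

>>> move_arm:
  targets: "-1 0 0.1 0 0 0 0; -1 0 0.1 0 0 0 0; -1 0 0.1 0 0 0 0; -1 0 0.1 0 0 0 0; -1 0 0.1 0 0 0 0"

```text
clock: 24.5
eef_pos: [578.3, -163.9, 31.0]
tool_rot: [-3.139, -0.0, 1.571]
force: [-3.3, 0.8, 1.1]
width: 0.1
gripper_force: 1.7
```

>>> move_arm:
  targets: "-1 0 0.1 0 0 0 0; -1 0 0.1 0 0 0 0; -1 0 0.1 0 0 0 0; -1 0 0.1 0 0 0 0; -1 0 0.1 0 0 0 0"

```text
clock: 24.92
eef_pos: [578.6, -163.5, 30.0]
tool_rot: [-3.13, -0.002, 1.57]
force: [-11.1, 0.4, 2.0]
width: 0.3
gripper_force: 5.6
```

>>> move_arm:
  targets: "-1 0 0.06 0 0 0 0; -1 0 0.06 0 0 0 0; -1 0 0.06 0 0 0 0; -1 0 0.06 0 0 0 0; -1 0 0.06 0 0 0 0"

```text
clock: 25.33
eef_pos: [580.5, -164.1, 29.8]
tool_rot: [-3.128, -0.001, 1.569]
force: [-11.0, -0.7, 2.4]
width: 0.1
gripper_force: 5.8
```

>>> move_arm:
  targets: "-1 0 0.06 0 0 0 0; -1 0 0.06 0 0 0 0; -1 0 0.06 0 0 0 0; -1 0 0.06 0 0 0 0; -1 0 0.06 0 0 0 0"

```text
clock: 25.75
eef_pos: [583.9, -164.8, 29.6]
tool_rot: [-3.129, -0.001, 1.569]
force: [-9.4, -2.3, -0.5]
width: 0.2
gripper_force: 5.1
```

>>> move_arm:
  targets: "-1 0 0.06 0 0 0 0; -1 0 0.06 0 0 0 0; -1 0 0.06 0 0 0 0; -1 0 0.06 0 0 0 0; -1 0 0.06 0 0 0 0"

```text
clock: 26.17
eef_pos: [586.8, -164.9, 29.6]
tool_rot: [-3.129, -0.001, 1.569]
force: [-10.4, -2.6, 0.5]
width: 0.2
gripper_force: 5.3
```

>>> move_arm:
  targets: "-1 0 0.06 0 0 0 0; -1 0 0.06 0 0 0 0; -1 0 0.06 0 0 0 0; -1 0 0.06 0 0 0 0; -1 0 0.06 0 0 0 0"

```text
clock: 26.58
eef_pos: [587.3, -164.4, 29.3]
tool_rot: [-3.124, -0.002, 1.569]
force: [-16.6, -2.2, 3.7]
width: 0.1
gripper_force: 7.8
```

>>> move_arm:
  targets: "-1 0 0.05 0 0 0 0; -1 0 0.05 0 0 0 0; -1 0 0.05 0 0 0 0; -1 0 0.05 0 0 0 0; -1 0 0.03 0 0 0 0"

```text
clock: 27.0
eef_pos: [587.3, -164.1, 28.8]
tool_rot: [-3.119, -0.003, 1.569]
force: [-18.4, -0.6, 4.3]
width: 0.2
gripper_force: 9.4
```

The right corner is seated on the rail at TCP x 587. Now the left again.

>>> move_arm:
  targets: "-1 0 -0.5 0 0 0 0; -1 0 -1.0 0 0 0 0; -1 0 -1.5 0 0 0 0; -1 3.5 0 0 0 0 0; -1 3.8 0 0 0 0 0"

```text
clock: 27.42
eef_pos: [568.9, -94.7, 31.6]
tool_rot: [3.14, 0.003, 1.563]
force: [1.2, 2.0, 0.7]
width: 0.3
gripper_force: 0.0
```

>>> move_arm:
  targets: "-1 3.8 0 0 0 0 0; -1 3.5 0 0 0 0 0; -1 1.8 0 0 0 0 0; -1 0.5 0 0 0 0 0; -1 0 0.3 0 0 0 0"

```text
clock: 27.83
eef_pos: [572.0, 7.4, 31.4]
tool_rot: [3.141, -0.001, 1.575]
force: [0.1, -0.6, -0.0]
width: -0.2
gripper_force: 0.0
```

>>> move_arm:
  targets: "-1 0 0.3 0 0 0 0; -1 0 0.3 0 0 0 0; -1 0 0.3 0 0 0 0; -1 0 0.2 0 0 0 0; -1 0 0.1 0 0 0 0"

```text
clock: 28.25
eef_pos: [584.4, 3.7, 31.3]
tool_rot: [3.141, 0.0, 1.569]
force: [0.3, -0.1, -0.4]
width: -0.1
gripper_force: 0.0
```

>>> move_arm:
  targets: "-1 0 0.1 0 0 0 0; -1 0 0.1 0 0 0 0; -1 0 0.1 0 0 0 0; -1 0 0.1 0 0 0 0; -1 0 0.1 0 0 0 0"

```text
clock: 28.67
eef_pos: [588.8, 5.1, 31.3]
tool_rot: [-3.141, -0.0, 1.571]
force: [0.3, -0.5, 0.5]
width: -0.1
gripper_force: 0.0
```

>>> move_arm:
  targets: "-1 0 0.1 0 0 0 0; -1 0 0.1 0 0 0 0; -1 0 0.1 0 0 0 0; -1 0 0.1 0 0 0 0; -1 0 0.1 0 0 0 0"

```text
clock: 29.08
eef_pos: [590.4, 5.1, 30.5]
tool_rot: [-3.135, -0.0, 1.571]
force: [-8.2, -0.8, 1.5]
width: 0.2
gripper_force: 3.8
```

>>> move_arm:
  targets: "-1 0 0.06 0 0 0 0; -1 0 0.06 0 0 0 0; -1 0 0.06 0 0 0 0; -1 0 0.06 0 0 0 0; -1 0 0.06 0 0 0 0"

```text
clock: 29.5
eef_pos: [590.4, 5.1, 29.9]
tool_rot: [-3.129, -0.0, 1.571]
force: [-11.5, 0.4, 2.5]
width: -0.1
gripper_force: 5.8
```

>>> move_arm:
  targets: "-1 0 0.06 0 0 0 0; -1 0 0.06 0 0 0 0; -1 0 0.06 0 0 0 0; -1 0 0.06 0 0 0 0; -1 0 0.06 0 0 0 0"

```text
clock: 29.92
eef_pos: [592.6, 5.8, 29.7]
tool_rot: [-3.127, -0.001, 1.571]
force: [-11.4, 1.6, 2.1]
width: -0.3
gripper_force: 5.8
```

>>> move_arm:
  targets: "-1 0 0.05 0 0 0 0; -1 0 0.05 0 0 0 0; -1 0 0.05 0 0 0 0; -1 0 0.03 0 0 0 0; -1 0 0.02 0 0 0 0"

```text
clock: 30.33
eef_pos: [593.3, 5.7, 29.4]
tool_rot: [-3.124, -0.001, 1.571]
force: [-14.3, 0.8, 3.7]
width: -0.1
gripper_force: 7.0
```

>>> move_arm:
  targets: "-1 0 0.04 0 0 0 0; -1 0 0.03 0 0 0 0; -1 0 0.02 0 0 0 0; -1 0 0.02 0 0 0 0; -1 0 0.02 0 0 0 0"

```text
clock: 30.75
eef_pos: [593.3, 5.7, 29.1]
tool_rot: [-3.122, -0.001, 1.571]
force: [-16.1, 0.8, 3.9]
width: -0.2
gripper_force: 8.0
```

```bash
python3 - <<'E'
from h import *
c=[]
for n,b in(("side",(300,130,500,330)),("scene",(120,220,320,420))):
    a=load(n);x0,y0,x1,y1=b
    c.append(cv2.resize(a[0][y0:y1,x0:x1],None,fx=2,fy=2,interpolation=cv2.INTER_CUBIC))
    if n=="scene": print(green(*a))
cv2.imwrite("pics/s6.png",np.hstack(c)[:,:,::-1]);s=read_state();print(s["force"],s["eef_pos"])
E
```

```text
[[682.9, -50.2], [671.3, -134.9]]
[-15.31360099   1.05956264   3.0159521 ] [593.27243248   5.70273279  29.12394021]
```

View pics/s6.png

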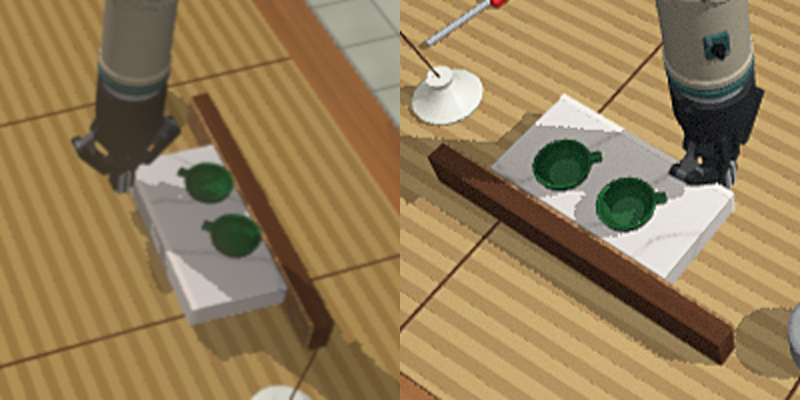

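The stand is now against the rail at the left end: scene crop back edge (492,165) to (665,280). There's at most about a millimetre left at the right, and the diyas are standing. Final leaning passes: right, left, right.

>>> move_arm:
  targets: "-1 0 -0.4 0 0 0 0; -1 0 -0.8 0 0 0 0; -1 0 -1.2 0 0 0 0; -1 -3.2 0 0 0 0 0; -1 -3.8 0 0 0 0 0"

```text
clock: 31.27
eef_pos: [580.4, -61.1, 31.7]
tool_rot: [3.139, -0.003, 1.578]
force: [1.5, -0.8, 0.7]
width: 0.2
gripper_force: 0.0
```

>>> move_arm:
  targets: "-1 -3.8 0 0 0 0 0; -1 -3.2 0 0 0 0 0; -1 -1.8 0 0 0 0 0; -1 -0.4 0 0 0 0 0; -1 0 0.2 0 0 0 0"

```text
clock: 31.68
eef_pos: [581.4, -159.3, 31.7]
tool_rot: [3.14, 0.001, 1.567]
force: [-0.3, -0.1, 0.0]
width: 0.2
gripper_force: 0.0
```

>>> move_arm:
  targets: "-1 0 0.2 0 0 0 0; -1 0 0.1 0 0 0 0; -1 0 0.1 0 0 0 0; -1 0 0.1 0 0 0 0; -1 0 0.1 0 0 0 0"

```text
clock: 32.1
eef_pos: [586.8, -155.6, 31.2]
tool_rot: [-3.14, -0.001, 1.573]
force: [-1.9, 1.1, -0.4]
width: -0.0
gripper_force: 0.9
```

>>> move_arm:
  targets: "-1 0 0.1 0 0 0 0; -1 0 0.1 0 0 0 0; -1 0 0.1 0 0 0 0; -1 0 0.1 0 0 0 0; -1 0 0.1 0 0 0 0"

```text
clock: 32.52
eef_pos: [587.0, -156.6, 30.1]
tool_rot: [-3.131, -0.002, 1.57]
force: [-9.4, 1.0, 2.2]
width: 0.0
gripper_force: 5.1
```

>>> move_arm:
  targets: "-1 0 0.08 0 0 0 0; -1 0 0.08 0 0 0 0; -1 0 0.08 0 0 0 0; -1 0 0.08 0 0 0 0; -1 0 0.08 0 0 0 0"

```text
clock: 32.93
eef_pos: [587.9, -157.0, 29.5]
tool_rot: [-3.125, -0.002, 1.569]
force: [-14.1, -0.5, 4.2]
width: -0.3
gripper_force: 7.3
```

>>> move_arm:
  targets: "-1 0 0.04 0 0 0 0; -1 0 0.03 0 0 0 0; -1 0 0.02 0 0 0 0; -1 0 0 0 0 0 0; -1 0 0 0 0 0 0"

```text
clock: 33.35
eef_pos: [587.9, -156.9, 29.3]
tool_rot: [-3.124, -0.002, 1.569]
force: [-14.6, -0.2, 3.9]
width: -0.1
gripper_force: 7.4
```

>>> move_arm:
  targets: "-1 0 -0.4 0 0 0 0; -1 0 -0.8 0 0 0 0; -1 0 -0.6 0 0 0 0; -1 3.0 0 0 0 0 0; -1 3.8 0 0 0 0 0"

```text
clock: 33.77
eef_pos: [579.8, -93.5, 32.0]
tool_rot: [3.138, 0.004, 1.563]
force: [0.6, 0.5, 0.5]
width: 0.1
gripper_force: 0.0
```

>>> move_arm:
  targets: "-1 3.8 0 0 0 0 0; -1 3.2 0 0 0 0 0; -1 1.5 0 0 0 0 0; -1 0.4 0 0 0 0 0; -1 0 0.3 0 0 0 0"

```text
clock: 34.18
eef_pos: [582.3, 1.5, 31.6]
tool_rot: [3.141, -0.0, 1.574]
force: [-0.8, -0.8, 0.5]
width: -0.1
gripper_force: 0.0
```

>>> move_arm:
  targets: "-1 0 0.3 0 0 0 0; -1 0 0.2 0 0 0 0; -1 0 0.1 0 0 0 0; -1 0 0.1 0 0 0 0; -1 0 0.1 0 0 0 0"

```text
clock: 34.6
eef_pos: [590.1, -1.2, 31.3]
tool_rot: [3.142, 0.0, 1.569]
force: [-0.2, 0.6, -0.1]
width: 0.2
gripper_force: 0.0
```

>>> move_arm:
  targets: "-1 0 0.1 0 0 0 0; -1 0 0.1 0 0 0 0; -1 0 0.1 0 0 0 0; -1 0 0.1 0 0 0 0; -1 0 0.1 0 0 0 0"

```text
clock: 35.02
eef_pos: [592.9, 0.1, 30.9]
tool_rot: [-3.137, -0.0, 1.571]
force: [-5.4, -0.2, 0.5]
width: -0.2
gripper_force: 2.7
```

>>> move_arm:
  targets: "-1 0 0.1 0 0 0 0; -1 0 0.1 0 0 0 0; -1 0 0.1 0 0 0 0; -1 0 0.1 0 0 0 0; -1 0 0.1 0 0 0 0"

```text
clock: 35.43
eef_pos: [592.9, 0.3, 29.7]
tool_rot: [-3.127, -0.0, 1.571]
force: [-13.2, 0.3, 3.2]
width: 0.2
gripper_force: 6.5
```

>>> move_arm:
  targets: "-1 0 0.05 0 0 0 0; -1 0 0.05 0 0 0 0; -1 0 0.03 0 0 0 0; -1 0 0.02 0 0 0 0; -1 0 0 0 0 0 0"

```text
clock: 35.85
eef_pos: [593.2, 0.4, 29.4]
tool_rot: [-3.125, -0.001, 1.571]
force: [-13.2, 0.2, 2.9]
width: 0.0
gripper_force: 6.7
```

>>> move_arm:
  targets: "-1 0 0.06 0 0 0 0; -1 0 0.05 0 0 0 0; -1 0 0.02 0 0 0 0; -1 0 0 0 0 0 0; -1 0 0 0 0 0 0"

```text
clock: 36.27
eef_pos: [593.2, 0.4, 29.1]
tool_rot: [-3.122, -0.001, 1.571]
force: [-14.9, 0.5, 3.3]
width: 0.4
gripper_force: 7.6
```

>>> move_arm:
  targets: "-1 0 -0.4 0 0 0 0; -1 0 -0.8 0 0 0 0; -1 0 -1.2 0 0 0 0; -1 -3.0 0 0 0 0 0; -1 -3.8 0 0 0 0 0"

```text
clock: 36.68
eef_pos: [580.1, -63.6, 31.7]
tool_rot: [3.139, -0.003, 1.579]
force: [1.4, -0.4, 0.5]
width: -0.1
gripper_force: 0.0
```

>>> move_arm:
  targets: "-1 -3.8 0 0 0 0 0; -1 -3.2 0 0 0 0 0; -1 -1.8 0 0 0 0 0; -1 -0.4 0 0 0 0 0; -1 0 0.2 0 0 0 0"

```text
clock: 37.1
eef_pos: [581.1, -162.2, 31.7]
tool_rot: [3.14, 0.001, 1.567]
force: [-1.0, 0.1, -0.4]
width: -0.0
gripper_force: 0.0
```

>>> move_arm:
  targets: "-1 0 0.2 0 0 0 0; -1 0 0.1 0 0 0 0; -1 0 0.1 0 0 0 0; -1 0 0.1 0 0 0 0; -1 0 0.1 0 0 0 0"

```text
clock: 37.52
eef_pos: [587.1, -158.7, 31.3]
tool_rot: [3.142, -0.0, 1.573]
force: [0.8, -1.2, 0.1]
width: 0.2
gripper_force: 0.0
```

>>> move_arm:
  targets: "-1 0 0.1 0 0 0 0; -1 0 0.1 0 0 0 0; -1 0 0.1 0 0 0 0; -1 0 0.1 0 0 0 0; -1 0 0.1 0 0 0 0"

```text
clock: 37.93
eef_pos: [587.7, -159.7, 30.4]
tool_rot: [-3.133, -0.001, 1.57]
force: [-8.6, 0.3, 1.2]
width: 0.1
gripper_force: 4.4
```

>>> move_arm:
  targets: "-1 0 0.06 0 0 0 0; -1 0 0.06 0 0 0 0; -1 0 0.06 0 0 0 0; -1 0 0.06 0 0 0 0; -1 0 0 0 0 0 0"

```text
clock: 38.35
eef_pos: [587.7, -159.8, 29.8]
tool_rot: [-3.129, -0.002, 1.57]
force: [-11.2, -0.1, 2.7]
width: -0.2
gripper_force: 5.5
```

>>> move_arm:
  targets: "-1 0 0.08 0 0 0 0; -1 0 0.08 0 0 0 0; -1 0 0.06 0 0 0 0; -1 0 0.04 0 0 0 0; -1 0 0 0 0 0 0"

```text
clock: 38.77
eef_pos: [587.7, -159.8, 29.2]
tool_rot: [-3.124, -0.002, 1.569]
force: [-14.1, 0.5, 2.5]
width: 0.2
gripper_force: 7.3
```

>>> move_arm:
  targets: "-1 0 0 0 0 0 0; -1 0 0 0 0 0 0; -1 0 0 0 0 0 0; -1 0 0 0 0 0 0; -1 0 0 0 0 0 0"

```text
clock: 39.18
eef_pos: [587.8, -159.8, 29.3]
tool_rot: [-3.124, -0.002, 1.569]
force: [-14.5, 0.2, 2.5]
width: -0.2
gripper_force: 7.3
```

>>> move_arm:
  targets: "-1 0 -0.4 0 0 0 0; -1 0 -0.8 0 0 0 0; -1 0 -0.6 0 0 0 0; -1 3.0 0 0 0 0 0; -1 3.8 0 0 0 0 0"

```text
clock: 39.6
eef_pos: [579.6, -96.6, 32.0]
tool_rot: [3.138, 0.004, 1.563]
force: [0.5, 0.4, -0.9]
width: 0.3
gripper_force: 0.0
```

>>> move_arm:
  targets: "-1 3.8 0 0 0 0 0; -1 3.2 0 0 0 0 0; -1 1.8 0 0 0 0 0; -1 0.4 0 0 0 0 0; -1 0 0.3 0 0 0 0"

```text
clock: 40.02
eef_pos: [582.1, 2.0, 31.6]
tool_rot: [3.141, -0.001, 1.574]
force: [0.7, -1.3, 0.0]
width: -0.1
gripper_force: 0.0
```

>>> move_arm:
  targets: "-1 0 0.3 0 0 0 0; -1 0 0.2 0 0 0 0; -1 0 0.1 0 0 0 0; -1 0 0.1 0 0 0 0; -1 0 0.1 0 0 0 0"

```text
clock: 40.43
eef_pos: [589.9, -1.2, 31.2]
tool_rot: [-3.142, 0.0, 1.569]
force: [-0.2, -0.0, -0.2]
width: 0.0
gripper_force: 0.0
```

>>> move_arm:
  targets: "-1 0 0.1 0 0 0 0; -1 0 0.1 0 0 0 0; -1 0 0.1 0 0 0 0; -1 0 0.1 0 0 0 0; -1 0 0.1 0 0 0 0"

```text
clock: 40.85
eef_pos: [593.1, 0.1, 31.0]
tool_rot: [-3.138, -0.0, 1.571]
force: [-4.2, -0.2, 0.5]
width: 0.0
gripper_force: 2.2
```

>>> move_arm:
  targets: "-1 0 0.08 0 0 0 0; -1 0 0.08 0 0 0 0; -1 0 0.08 0 0 0 0; -1 0 0.08 0 0 0 0; -1 0 0 0 0 0 0"

```text
clock: 41.27
eef_pos: [593.2, 0.2, 30.2]
tool_rot: [-3.132, -0.0, 1.571]
force: [-8.8, 1.0, 1.6]
width: -0.2
gripper_force: 4.3
```

>>> move_arm:
  targets: "-1 0 0.1 0 0 0 0; -1 0 0.1 0 0 0 0; -1 0 0.1 0 0 0 0; -1 0 0.1 0 0 0 0; -1 0 0.05 0 0 0 0"

```text
clock: 41.68
eef_pos: [593.2, 0.3, 29.2]
tool_rot: [-3.123, -0.001, 1.571]
force: [-16.3, 1.2, 2.2]
width: 0.2
gripper_force: 7.8
```

>>> move_arm:
  targets: "-1 0 0.03 0 0 0 0; -1 0 0 0 0 0 0; -1 0 0 0 0 0 0; -1 0 0 0 0 0 0; -1 0 0 0 0 0 0"

```text
clock: 42.1
eef_pos: [593.2, 0.4, 29.2]
tool_rot: [-3.122, -0.001, 1.571]
force: [-15.9, 0.6, 2.2]
width: -0.1
gripper_force: 7.7
```

>>> move_arm:
  targets: "-1 0 -0.4 0 0 0 0; -1 0 -1.5 0 0 0 0; -1 0 -3 0 0 0 0; -1 0 -3 0 0 0 0; -1 0 -3 -1 0 0 0"

```text
clock: 42.52
eef_pos: [492.8, 0.1, 40.5]
tool_rot: [-3.142, 0.0, 1.571]
force: [0.1, 0.8, -0.6]
width: 0.1
gripper_force: 0.0
```

>>> move_arm:
  targets: "-1 0 0 -3 0 0 0; -1 0 0 -3.5 0 0 0; -1 0 0 -3.5 0 0 0; -1 0 0 -3 0 0 0; -1 0 0 -1 0 0 0"

```text
clock: 42.93
eef_pos: [497.3, 0.0, 186.0]
tool_rot: [3.132, -0.0, 1.571]
force: [0.6, 0.4, -0.2]
width: 0.1
gripper_force: 0.0
```

```bash
python3 - <<'E'
from h import *
c=[]
for n,b in(("side",(300,130,500,330)),("scene",(120,220,320,420))):
    a=load(n);x0,y0,x1,y1=b
    c.append(cv2.resize(a[0][y0:y1,x0:x1],None,fx=2,fy=2,interpolation=cv2.INTER_CUBIC))
    if n=="scene": print(green(*a))
cv2.imwrite("pics/s7.png",np.hstack(c)[:,:,::-1]);s=read_state();print(s["force"],s["eef_pos"])
E
```

```text
[[680.7, -48.7], [677.4, -127.6]]
[ 0.56379671 -0.10993845 -0.20222202] [4.96497382e+02 1.93220774e-01 1.83945305e+02]
```

View pics/s7.png

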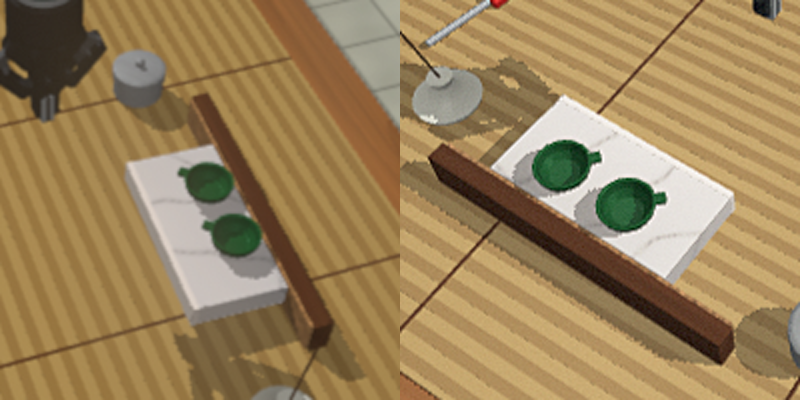

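The stand's whole back edge, scene crop (492,165) to (665,280), lies along the rail. Both diyas stand in place, the bystanders haven't moved, and the arm is clear. Handing in.

```bash
python3 -c "
from cell import order
print(order.finish_job())"
```

```text
the job is handed in; nothing more can be done
None
```

The stand now sits flush against the rail with both diyas standing where they were. Pushes read at most about 19 N, the final leans about 15 N per end, and the kumkum box, incense stand and lighter were left untouched; the job was handed in at about 43 s.

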